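Tidy the dock and the drive under their desk stands

ROBOT

A 6-joint arm with a two-finger parallel gripper is mounted at the origin on the work surface. World frame = base frame: x ahead of the robot, y to its left, z up, the work surface at z = 0. Lengths are in m, angles in rad, forces in N, time in s.
With the tool pointing down it reaches from about 0.35 to 0.95 m from the base axis. Payload 17.4 kg.
Tool frame: the origin (TCP) lies on the centre line of the jaws, within the pads' length; the fingertips stand 22 mm ahead of it and the grasp point (between the pads) lies 3 mm ahead of it; z points along the fingers, y is the line along which they close (so a half turn about z gives the same grasp; the last joint's range is limited). The gripper opens to 93 mm and grips with 3 to 60 N. Pads are 15 mm wide; open, the fingers measure 128 mm over their backs; the gripper's body (75 mm by 188 mm) begins 65 mm behind the grasp point.
Start: joints at [1.082, 0.116, 1.442, -0, 1.584, -0.038], TCP at [0.294, 0.608, 0.241] pointing down, gripper open.
Joint ranges: [-2.83, 2.83], [-0.83, 2.19], [0.07, 2.5], [-1.14, 4.28], [0.01, 3], [-2.97, 2.97]. Speed limits (rad/s): [1.89, 1.89, 2.22, 3.14, 3.14, 3.14].

INTERFACE

Orientations are given as a rotation vector (axis times angle).
In Python, from bench import bot gives the robot as it stands. The module is installed in compiled form; this text tells all that it offers.
- The arm moves only by the shell command python3 -m pendant 'ROWS' [OPENING]. ROWS is JSON, a list of rows, each a list of 4 numbers: the shift along the tool's x, y, z in units of 25 mm (1.0 is 25 mm), then the turn about the tool's z in units of 5 degrees (1.0 is 5 degrees). In form: [[x, y, z, turn], ...]. A call has 1 to 10 rows; each row is the pose to reach, as a shift and turn from the pose commanded when the call began, along the tool's axes at that moment; what a row does not reach only later rows make up. A row lasts 1/10 s, in which the tool goes at most 50 mm and 8.59 degrees, less where a joint would pass 70% of its speed; a pose out of reach is approached as far as the arm can. A call with a gripper value outside its range is refused whole. OPENING is the opening, from -1 (shut) to 1 (fully open), set as the call begins (- or left out, the last holds). The fingers move at their own pace and stop on an object; the grip force is fixed at half the most. Time passes only in rows, so rows that repeat a pose let the fingers close. It gives the time, the measured TCP pose, the force, the opening and the grip force at its end, in the units of the state.
- bot.read_state(): the state, without advancing time (a new reading comes with each control period).
- bot.grab_frame(name): name is "scene" or "top"; returns (picture, depth): 420x560x3 uint8, blue, green, red; 420x560 float32, m along the optical axis (not along the pixel's ray), 0 where there is no reading.
- bot.get_calibration(name): a dict with "camera_matrix" (3x3 intrinsics, pixels), "view" (4x4, takes a point from world to camera coordinates). Camera axes: x right, y down, z forward; pixel columns grow to the right and rows downward; lengths in m; the calibration is good to about 2 mm. A picture is of the moment at which its call begins. get_calibration takes no time and is no camera call.
- bot.finish_job(): hands the job in; it is judged then, once.
The state is a dict: "time_s": time; "joint_positions": joint angles; "qvel": joint speeds; "tau": joint torques, N m; "tool_pos": TCP position; "ee_rot": TCP orientation; "wrist_force": force on the tool from outside, world axes, zero at the start; "ft_torque": the same for the moment, N m; "opening": finger opening in m; "grasp_force": force on a finger pad.
Only numpy, scipy, OpenCV 4.12 (cv2) and the standard library are available. Lean on these libraries where they do the work, as an engineer would, in place of code of your own. Each camera call takes 0.05 s, during which the arm holds its last target. There are 200 camera calls.

TASK

Put the long docking station under the deep wooden stand and the short drive under the short stand: each must be slid in lengthways until it is fully home, flat and square on the desk against the stop rail at the far end of the bay, so that its near end is just inside the stand's front edge. The mug, pen pot, clock and note block must be left standing where they are.

Things in the scene. Friction and masses are not known exactly. Their poses are not given: they have to be found in the camera images.
- dock: loose closed aluminium-cased box, a laptop docking station (the longer one, with ports on one end), 150 mm long (x) x 64 mm wide (y) x 34 mm high, about 0.3 to 0.5 kg, lying flat on the desk; either end may lead. Origin: centre of its underside.
- drive: loose closed aluminium-cased box, a hard drive (the shorter one), 105 mm long (x) x 64 mm wide (y) x 28 mm high, about 0.2 to 0.37 kg, lying flat on the desk; either end may lead. Origin: centre of its underside.
- deep_stand: fixed wooden bridge stand on the desk, open in front and behind, 177 mm deep; may be left or right. Origin: middle of its front (mouth) edge at desk level; +x runs inward (away from the robot), z up. Bay: 76 mm wide between 16 mm side walls (108 overall), floor is the desk. The dock's place: when home its near end is 15 mm inside the front edge, its origin at x = 90 mm.
- short_stand: fixed wooden bridge stand on the desk, open in front and behind, 132 mm deep; may be left or right. Origin: middle of its front (mouth) edge at desk level; +x runs inward (away from the robot), z up. Bay: 76 mm wide between 16 mm side walls (108 overall), floor is the desk. The drive's place: when home its near end is 15 mm inside the front edge, its origin at x = 67.5 mm.
- deep_roof (a point): middle of the top board's front lower edge, straight above the stand's origin: board underside 75 mm, upper face 93 mm above the desk; walls and board both begin at this front edge. Two small books lie on the board from 60 mm behind its front edge, up to 122 mm high.
- short_roof (a point): middle of the top board's front lower edge, straight above the stand's origin: board underside 75 mm, upper face 93 mm above the desk; walls and board both begin at this front edge. A small potted plant stands on the board from 60 mm behind its front edge, up to 155 mm high.
- deep_stop (a point): middle of the inner face of the deep stand's stop rail, at desk level, 165 mm inward of the front edge. The rail is fixed, 12 mm high and 12 mm thick, across the far end of the bay.
- short_stop (a point): middle of the inner face of the short stand's stop rail, at desk level, 120 mm inward of the front edge. The rail is fixed, 12 mm high and 12 mm thick, across the far end of the bay.
- mug: bystander: white mug, 72 mm across, 90 mm high, handle to its +y reaching about 70 mm from the axis; origin: centre of underside. To be left alone.
- pen_pot: bystander: dark steel pen pot, 72 mm across, 95 mm high, with three pens fixed in it reaching 136 mm; origin: centre of underside. To be left alone.
- clock: bystander: small brass desk clock on a wooden foot 50 x 72 mm, 86 mm high; origin: centre of underside. To be left alone.
- note_block: bystander: paper note block 76 x 76 x 25 mm; origin: centre of underside. To be left alone.
Things that resemble listed ones, but are neither listed nor needed, are in the scene too. Leave any blue look-alike of the dock alone.

How it is judged:
At the end, for the whole second after the job is handed in: The dock lies at rest in the deep stand's bay and the drive in the short stand's bay, each flat on the desk, square to its stand within 0.1 rad, within 12 mm of the bay's middle line and within 5 mm of touching the stop rail (x of dock in the frame of deep_stand between 0.085 and 0.095 m and y of dock in the frame of deep_stand between -0.012 and 0.012 m and angle between the x axis of dock and the x axis of deep_stand, either way round below 0.1 rad and angle between each of dock, drive's own z axis and vertical below 0.06 rad and height (world z) of each of dock, drive below 0.008 m and linear speed of each of dock, drive below 0.01 m/s and x of drive in the frame of short_stand between 0.0625 and 0.0725 m and y of drive in the frame of short_stand between -0.012 and 0.012 m and angle between the x axis of drive and the x axis of short_stand, either way round below 0.1 rad).
It fails at once if the mug is shifted by more than 25 mm or tipped (distance of mug from where it was at the start of the episode above 0.025 m or angle between mug's own z axis and vertical above 0.3 rad).
It fails at once if the pen pot is shifted by more than 25 mm or tipped (distance of pen_pot from where it was at the start of the episode above 0.025 m or angle between pen_pot's own z axis and vertical above 0.3 rad).
It fails at once if the clock is shifted by more than 25 mm or tipped (distance of clock from where it was at the start of the episode above 0.025 m or angle between clock's own z axis and vertical above 0.3 rad).
It fails at once if the note block is shifted by more than 25 mm or tipped (distance of note_block from where it was at the start of the episode above 0.025 m or angle between note_block's own z axis and vertical above 0.3 rad).
It also fails if it takes over 72 s, if anything falls off the work surface, if the arm or the gripper's body presses on something with over 40 N, if the wrist force passes 120 N, or if a joint passes its speed limit or range.

## Working session

There is one attempt and no reset: what is moved stays moved. The work goes in short steps, Python scripts to look and compute and a shell command to move; the robot and the scene stay as the last step left them, time stands still between calls to the robot, and variables do not carry over. Pictures are saved under pics/ and viewed, at most 10 in all, crops included, and the job is handed in when it is done.

```bash
mkdir -p pics; cat > h.py <<'E'
import numpy as np, cv2
from bench import bot
def cloud(name):
    im,d=bot.grab_frame(name); c=bot.get_calibration(name)
    K=np.array(c["camera_matrix"]);V=np.linalg.inv(np.array(c["view"]))
    v,u=np.mgrid[:420,:560]
    P=np.stack([(u-K[0,2])/K[0,0]*d,(v-K[1,2])/K[1,1]*d,d],-1)@V[:3,:3].T+V[:3,3]
    P[d==0]=np.nan
    return im,d,P
E
python3 - <<'E'
from h import *
for n in("scene","top"):
    im,d,P=cloud(n); cv2.imwrite(f"pics/{n}0.png",im); np.save(n+"P.npy",P); np.save(n+"I.npy",im)
    c=bot.get_calibration(n); print(n,np.linalg.inv(np.array(c["view"])).round(3),np.array(c["camera_matrix"]).round(1), (d==0).mean())
print(bot.read_state())
E
```

```text
scene [[ 1.400e-01  8.340e-01 -5.340e-01  1.176e+00]
 [ 9.900e-01 -1.180e-01  7.700e-02 -7.600e-02]
 [ 1.000e-03 -5.390e-01 -8.420e-01  1.122e+00]
 [ 0.000e+00  0.000e+00  0.000e+00  1.000e+00]] [[475.9   0.  273.4]
 [  0.  475.9 199.9]
 [  0.    0.    1. ]] 0.003907312925170068
top [[-1.600e-02 -9.970e-01  8.100e-02  4.390e-01]
 [-1.000e+00  1.600e-02  1.000e-03 -0.000e+00]
 [-2.000e-03 -8.100e-02 -9.970e-01  1.336e+00]
 [ 0.000e+00  0.000e+00  0.000e+00  1.000e+00]] [[474.2   0.  280.7]
 [  0.  474.2 212.9]
 [  0.    0.    1. ]] 0.004000850340136054
{'time_s': 0.1, 'joint_positions': array([ 1.08219555e+00,  1.16424533e-01,  1.44216387e+00,  1.37915203e-05,
        1.58399499e+00, -3.78350917e-02]), 'qvel': array([-0.00200213, -0.00258543, -0.00196522, -0.00208249, -0.00024777,
       -0.00164706]), 'tau': array([ 2.23991214e-03, -7.22891164e+01, -6.23862505e+01,  7.80770299e-02,
        2.25767627e-02, -6.14170654e-05]), 'tool_pos': array([0.29402308, 0.60743293, 0.24000957]), 'ee_rot': array([-7.02020741e-01, -3.06187292e+00,  1.49688197e-03]), 'wrist_force': array([-0.07640688, -0.65286614, -0.7999495 ]), 'ft_torque': array([-0.04731968,  0.02670761,  0.02681587]), 'grasp_force': 0.0, 'opening': 0.09257955325653199}
```

View pics/scene0.png

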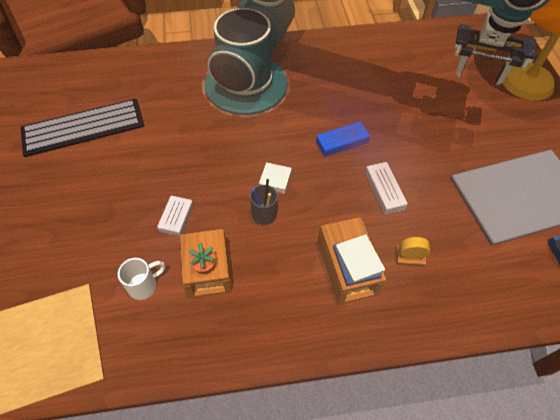

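View pics/top0.png

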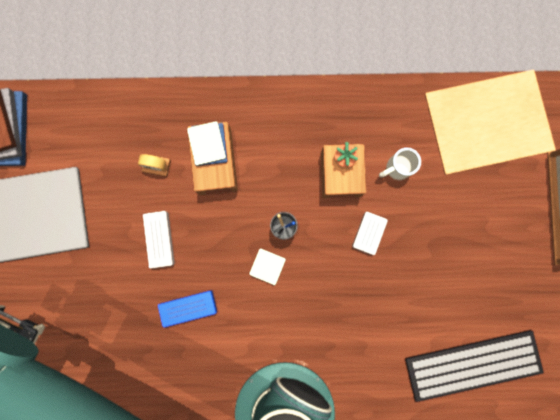

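The scene view shows the dock (387,187), drive (175,215), deep stand with books (352,260), short stand with plant (205,262), mug, pot, clock and blue decoy. In the top view the dock is at (157,239), the drive at (370,233), the deep stand at (212,158) and the short stand at (345,170).

```bash
cat >> h.py <<'E'
def rect(P,c,r,z0,z1,hue=None,im=None):
    m=(np.abs(P[...,0]-c[0])<r)&(np.abs(P[...,1]-c[1])<r)&(P[...,2]>z0)&(P[...,2]<z1)
    m=cv2.morphologyEx(m.astype(np.uint8),cv2.MORPH_OPEN,np.ones((3,3)))
    n,l,s,ce=cv2.connectedComponentsWithStats(m)
    k=1+np.argmax(s[1:,4]); Q=P[l==k]
    (x,y),(w,h),a=cv2.minAreaRect((Q[:,:2]*1000).astype(np.float32))
    if w<h: w,h,a=h,w,a+90
    a=(a+90)%180-90
    return np.round([x,y,w,h,a,np.median(Q[:,2])*1000,len(Q)],1)
E
python3 - <<'E'
from h import *
T=np.load("topP.npy");S=np.load("sceneP.npy")
for n,(u,v),z0,z1 in [("dock",(157,239),.022,.045),("drive",(370,233),.017,.04),("deep",(225,175),.083,.103),("deepall",(212,158),.083,.14),("short",(330,180),.083,.103),("clock",(153,165),.02,.1),("mug",(403,165),.02,.1),("pot",(284,226),.02,.1),("note",(267,266),.015,.035)]:
    c=T[v,u,:2]; print(n,c.round(3))
    for Nm,P in(("top",T),("scn",S)):
        try: print("  ",Nm,rect(P,c,.11 if 'd' in n[:1] or n=='short' else .06,z0,z1))
        except Exception as e: print(e)
E
```

```text
dock [0.478 0.341]
   top [ 478.7  341.5  150.2   66.     7.2   34.1 1294. ]
   scn [ 478.3  340.7  151.4   65.7    6.9   34.8 1132. ]
drive [ 0.485 -0.245]
   top [ 486.7 -244.2  105.5   64.7  -21.9   28.4  884. ]
   scn [ 486.2 -244.7  106.6   66.4  -21.1   28.8  856. ]
deep [0.643 0.147]
   top [ 677.8  182.6  141.5  107.9    5.8   93.3 1220. ]
   scn [ 676.8  181.9  143.8  108.1    5.4   94.  1086. ]
deepall [0.683 0.177]
   top [ 695.4  184.7  176.9  108.5    5.8  103.8 2674. ]
   scn [ 694.7  183.8  179.7  109.1    5.5  108.7 3098. ]
short [ 0.624 -0.131]
   top [ 6.546e+02 -1.694e+02  1.315e+02  1.084e+02  7.000e-01  9.350e+01
  1.574e+03]
   scn [ 6.545e+02 -1.698e+02  1.344e+02  1.085e+02  8.000e-01  9.400e+01
  1.742e+03]
clock [0.674 0.339]
   top [687.  351.4  69.5  30.4  78.1  78.3 333. ]
   scn [689.5 351.5  71.   30.8  78.6  70.7 560. ]
mug [ 0.677 -0.348]
   top [ 673.5 -334.1   74.    71.9   73.6   68.5  493. ]
   scn [ 672.1 -334.3   74.2   72.8  -22.4   63.9  961. ]
pot [ 0.509 -0.008]
   top [536.  -17.6  40.9  10.5  66.4  71.9  57. ]
   scn [508.   -5.2  72.5  70.1 -37.6  68.1 768. ]
note [0.399 0.041]
   top [399.3  41.2  76.4  75.7 -23.   25.7 760. ]
   scn [397.9  41.1  79.9  76.  -23.3  26.1 584. ]
```

```bash
cat >> h.py <<'E'
from scipy.spatial.transform import Rotation as R
DEEP=(606.9,175.5,5.65); SHORT=(588.5,-170.5,.75)
def inst(s,x,y=0):
    a=np.radians(s[2]); return s[0]+x*np.cos(a)-y*np.sin(a), s[1]+x*np.sin(a)+y*np.cos(a)
def go(x,y,z,head):
    "mm, heading of tool x in deg -> units to type"
    s=bot.read_state(); M=R.from_rotvec(s["ee_rot"]).as_matrix()
    d=M.T@(np.array([x,y,z])/1000-s["tool_pos"])/.025
    h=np.degrees(np.arctan2(M[1,0],M[0,0])); t=-((head-h+180)%360-180)/5
    print("t",round(s["time_s"],2),"tcp",(s["tool_pos"]*1000).round(1),"head",h.round(2),"tilt",M[2,2].round(4),"open",round(s["opening"]*1000,1),"F",s["wrist_force"].round(1))
    print("ROW",d.round(3),round(t,3))
E
python3 -c "
from h import *
go(478.5,341,100,187.1)"
```

```text
t 0.1 tcp [294.  607.4 240. ] head 154.17 tilt -1.0 open 92.6 F [-0.1 -0.7 -0.8]
ROW [-11.285  -6.373   5.606] -6.585
```

```bash
python3 -m pendant '[[-11.28,-6.37,3,-6.58],[-11.28,-6.37,3,-6.58],[-11.28,-6.37,3,-6.58],[-11.28,-6.37,3,-6.58],[-11.28,-6.37,3,-6.58],[-11.28,-6.37,3,-6.58],[-11.28,-6.37,5.6,-6.58],[-11.28,-6.37,5.6,-6.58],[-11.28,-6.37,5.6,-6.58],[-11.28,-6.37,5.6,-6.58]]' 1; python3 -c "
from h import *
go(478.5,341,30,187.1)"
```

```text
time_s: 1.1
tool_pos: [0.4785, 0.3417, 0.1013]
ee_rot: [0.193, -3.135, -0.0]
wrist_force: [0.7, 0.6, 0.4]
opening: 0.0932
grasp_force: 0.0
t 1.1 tcp [478.5 341.7 101.3] head -172.95 tilt -1.0 open 93.2 F [0.7 0.6 0.4]
ROW [ 2.000e-03 -2.700e-02  2.853e+00] -0.009
```

```bash
python3 -m pendant '[[0,0,1,0],[0,0,2,0],[0,0,2.6,0],[0,0,2.8,0],[0,0,2.8,0],[0,0,2.8,0]]' 1; python3 -m pendant '[[0,0,0,0],[0,0,0,0],[0,0,0,0],[0,0,0,0],[0,0,0,0],[0,0,0,0],[0,0,0,0],[0,0,0,0]]' -1;python3 -m pendant '[[0,0,-0.3,0],[0,0,-0.6,0],[0,0,-0.6,0]]'; python3 -c "
from h import *
go(*inst(DEEP,-45),45,185.65)"
```

```text
time_s: 1.7
tool_pos: [0.479, 0.342, 0.0321]
ee_rot: [-0.194, 3.134, 0.001]
wrist_force: [0.7, 0.1, -0.0]
opening: 0.0931
grasp_force: 0.0
time_s: 2.5
tool_pos: [0.4786, 0.3414, 0.0308]
ee_rot: [-0.194, 3.135, 0.0]
wrist_force: [-0.9, -0.1, 4.7]
opening: 0.064
grasp_force: 30.0
time_s: 2.8
tool_pos: [0.4789, 0.3416, 0.0469]
ee_rot: [-0.194, 3.134, 0.001]
wrist_force: [-0.1, -0.4, -3.6]
opening: 0.0635
grasp_force: 30.0
t 2.8 tcp [478.9 341.6  46.9] head -172.93 tilt -1.0 open 63.5 F [-0.1 -0.4 -3.6]
ROW [-2.461 -7.179  0.075] 0.285
```

```bash
python3 -m pendant '[[-0.26,-2,0,0.28],[-0.26,-4,0,0.28],[-0.26,-6,0,0.28],[-0.26,-7.18,0,0.28],[-0.26,-7.18,0,0.28],[-0.26,-7.18,0,0.28]]'; python3 -m pendant '[[-1,0,0,0],[-2,0,0,0],[-2.2,0,0,0],[-2.2,0,0,0],[-2.2,0,0.4,0],[-2.2,0,0.58,0],[-2.2,0,0.6,0],[-2.2,0,0.6,0]]'; python3 - <<'E'
from h import *
go(*inst(DEEP,-45),31,185.65)
for n in("scene","top"):
    im,d,P=cloud(n); cv2.imwrite(f"pics/{n}1.png",im)
E
```

```text
time_s: 3.4
tool_pos: [0.5072, 0.1636, 0.0458]
ee_rot: [-0.153, 3.138, 0.0]
wrist_force: [-0.7, -0.1, -3.1]
opening: 0.0639
grasp_force: 30.0
time_s: 4.2
tool_pos: [0.5613, 0.1696, 0.0304]
ee_rot: [0.156, -3.137, -0.0]
wrist_force: [-1.0, 0.4, -3.0]
opening: 0.0639
grasp_force: 30.0
t 4.2 tcp [561.3 169.6  30.4] head -174.32 tilt -1.0 open 63.9 F [-1.   0.4 -3. ]
ROW [-0.04   0.056 -0.026] 0.007
```

View pics/scene1.png

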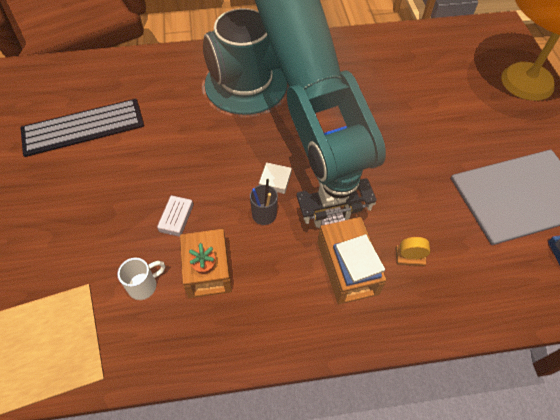

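Gripper holds the dock at about (338,210), lined up with the mouth of the deep stand. Next I release it and go round behind to push.

```bash
python3 -m pendant '[[0,0,0,0],[0,0,0,0],[0,0,0,0],[0,0,-1,0],[0,0,-2,0],[0,0,-2.6,0],[2,0,-2.6,0],[3.9,0,-2.6,0],[4,0,-2.6,0],[4,0,-2.6,0]]' 1; python3 -m pendant '[[0,0,0,0],[0,0,0,0],[0,0,0,0],[0,0,0,0],[0,0,0.1,0],[0,0,0.1,0]]' -0.46;  python3 - <<'E'
from h import *
go(*inst(DEEP,-145),36,185.65)
for n in("scene","top"):
    im,d,P=cloud(n); cv2.imwrite(f"pics/{n}2.png",im)
    try:
        r=rect(P,inst(DEEP,-80) and np.array(inst(DEEP,-70))/1000,.055,.022,.042); print(n,r)
    except Exception as e: print(e)
E
```

```text
time_s: 5.3
tool_pos: [0.462, 0.1596, 0.0962]
ee_rot: [-0.156, 3.136, 0.0]
wrist_force: [0.4, 1.3, 0.4]
opening: 0.093
grasp_force: 0.0
time_s: 5.9
tool_pos: [0.4623, 0.1595, 0.0927]
ee_rot: [0.155, -3.137, 0.0]
wrist_force: [-0.1, 0.3, 0.6]
opening: 0.0496
grasp_force: 0.0
t 5.9 tcp [462.3 159.5  92.7] head -174.33 tilt -1.0 open 49.6 F [-0.1  0.3  0.6]
ROW [-0.022  0.067  2.266] 0.003
scene [531.3 165.7  93.2  64.2   6.   35.1 694. ]
top [572.3 170.5  64.8  45.3 -83.4  34.1 307. ]
```

View pics/scene2.png

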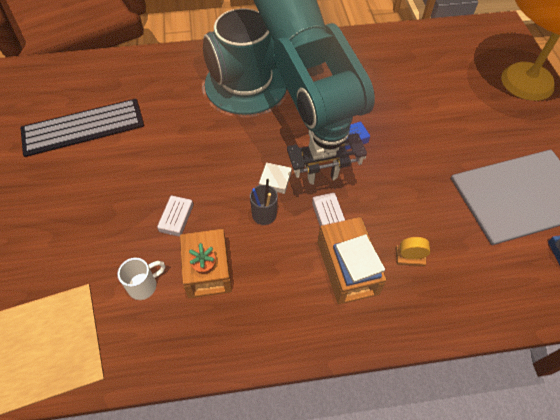

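```bash
python3 -m pendant '[[0,0.06,1,0],[0,0.06,2,0],[0,0.06,2.2,0],[0,0.06,2.2,0]]' -0.46; python3 -m pendant '[[-0.3,0,0,0],[-0.6,0,0,0],[-0.9,0,0,0],[-1.2,0,0,0],[-1.5,0,0,0],[-1.8,0,0,0],[-2.1,0,0,0],[-2.4,0,0,0],[-2.4,0,0,0],[-2.4,0,0,0]]' -0.46;  python3 - <<'E'
from h import *
go(*inst(DEEP,-30),37,185.65)
a=np.radians(DEEP[2]);A=np.array([[np.cos(a),np.sin(a)],[-np.sin(a),np.cos(a)]])
print("tcp in stand",A@(bot.read_state()["tool_pos"][:2]*1000-np.array(DEEP[:2])))
im,d,P=cloud("scene"); cv2.imwrite("pics/scene3.png",cv2.resize(im[130:270,250:420],None,fx=4,fy=4))
q=(P[...,:2]*1000-np.array(DEEP[:2]))@A.T
m=(P[...,2]>.028)&(P[...,2]<.04)&(np.abs(q[...,1])<34)&(q[...,0]<10)&(q[...,0]>-130)
print("near end x_s",np.percentile(q[m][:,0],[0,1,2,5,50]))
for y0 in(-30,-20,-10,0,10,20):
    k=m&(q[...,1]>y0)&(q[...,1]<y0+10)
    if k.sum(): print(y0,np.sort(q[k][:,0])[:3].round(1))
E
```

```text
time_s: 6.4
tool_pos: [0.4619, 0.161, 0.0379]
ee_rot: [0.155, -3.136, 0.001]
wrist_force: [0.0, -0.2, 0.2]
opening: 0.0253
grasp_force: 0.0
time_s: 7.4
tool_pos: [0.522, 0.167, 0.038]
ee_rot: [0.155, -3.138, 0.0]
wrist_force: [0.4, 0.4, 0.0]
opening: 0.0253
grasp_force: 0.0
t 7.4 tcp [522. 167.  38.] head -174.33 tilt -1.0 open 25.3 F [0.4 0.4 0. ]
ROW [-2.214  0.004  0.038] 0.003
tcp in stand [-85.36236193  -0.11452602]
near end x_s [-92.40381687 -87.98064815 -83.65238799 -78.78663484 -54.07943061]
-30 [-88.6 -87.8 -86.4]
-20 [-80.5 -79.4 -78.4]
-10 [-74.6 -74.  -73. ]
0 [-74.4 -72.2 -71.9]
10 [-92.4 -89.5 -88.3]
20 [-79.5 -79.3 -79.1]
```

View pics/scene3.png

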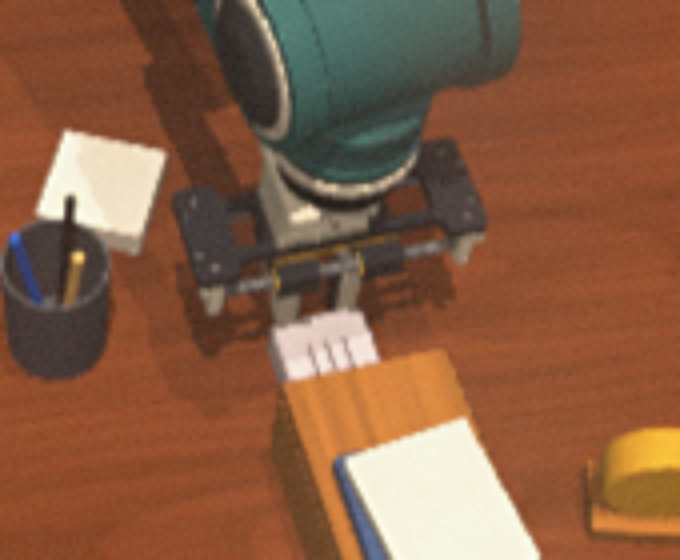

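The picture shows the fingers (about (300,290) in the crop) on the dock's near end, square, with the dock in the mouth. The finger front is about 10 mm ahead of the TCP. The vertical fingers cannot go under the roof board, so the last 15 mm needs a shove that lets the dock glide on. The drive in the gripper is the backup pusher.

```bash
python3 -m pendant '[[-0.7,0,0,0],[-2.6,0,0,0],[-2.6,0,0,0],[-2.6,0,0,0],[-2.6,0,0,0]]' -0.46;  cat >> h.py <<'E'
def near(S,w=20):
    a=np.radians(S[2]);A=np.array([[np.cos(a),np.sin(a)],[-np.sin(a),np.cos(a)]])
    t=bot.read_state()["tool_pos"]*1000
    print("tcp in stand",(A@(t[:2]-np.array(S[:2]))).round(1),t[2].round(1))
    for n in("scene","top"):
        im,d,P=cloud(n); q=(P[...,:2]*1000-np.array(S[:2]))@A.T
        m=(P[...,2]>.003)&(P[...,2]<.06)&(np.abs(q[...,1])<w)&(q[...,0]<177)&(q[...,0]>-150)
        b=m&(q[...,0]>-60)
        print(n,m.sum(),np.round(np.c_[q[m],P[m][:,2]*1000][np.argsort(q[m][:,0])][::max(1,m.sum()//12)],0).tolist())
    return im
E
python3 - <<'E'
from h import *
near(DEEP)
E
```

```text
time_s: 7.95
tool_pos: [0.5857, 0.1734, 0.0381]
ee_rot: [0.156, -3.137, 0.0]
wrist_force: [-0.4, -0.1, 0.5]
opening: 0.025
grasp_force: 0.0
tcp in stand [-21.3  -0. ] 38.1
scene 174 [[-144.0, -14.0, 4.0], [160.0, 3.0, 31.0], [163.0, -11.0, 34.0], [164.0, 1.0, 35.0], [164.0, -7.0, 34.0], [165.0, -19.0, 10.0], [165.0, 9.0, 15.0], [167.0, -15.0, 13.0], [169.0, -5.0, 12.0], [171.0, 10.0, 9.0], [173.0, -12.0, 13.0], [175.0, -13.0, 14.0], [177.0, 5.0, 12.0]]
top 38 [[-85.0, 10.0, 4.0], [-80.0, 4.0, 4.0], [-76.0, -10.0, 4.0], [-74.0, -16.0, 5.0], [-68.0, -14.0, 4.0], [-65.0, -9.0, 4.0], [-63.0, 11.0, 4.0], [-60.0, 11.0, 4.0], [-59.0, -7.0, 5.0], [-56.0, -7.0, 4.0], [-49.0, 4.0, 3.0], [-47.0, -2.0, 6.0], [-42.0, 12.0, 3.0]]
```

The dock's far end now shows through the back opening at the rail. I check this precisely and move on to the drive.

```bash
cat >> h.py <<'E'
def far(S,zt):
    a=np.radians(S[2]);A=np.array([[np.cos(a),np.sin(a)],[-np.sin(a),np.cos(a)]])
    im,d,P=cloud("scene"); q=(P[...,:2]*1000-np.array(S[:2]))@A.T
    for y in range(-36,36,8):
        m=(P[...,2]*1000>17)&(P[...,2]*1000<zt+4)&(q[...,1]>y)&(q[...,1]<y+8)&(q[...,0]>60)&(q[...,0]<200)
        if m.sum(): print(y,m.sum(),"far x median/max",np.round([np.median(q[m][:,0]),q[m][:,0].max()],1))
    return im
E
python3 - <<'E'
from h import *
im=far(DEEP,34); cv2.imwrite("pics/s4.png",cv2.resize(im[190:310,290:430],None,fx=4,fy=4))
go(*inst(DEEP,-40),150,185.65)
go(486.5,-244.5,150,158.5)
E
```

```text
-36 1 far x median/max [165.2 165.2]
-28 11 far x median/max [162.9 165.8]
-20 15 far x median/max [163.7 172.4]
-12 12 far x median/max [163.8 165.2]
-4 14 far x median/max [163.7 178.3]
4 11 far x median/max [163.5 165.7]
12 13 far x median/max [163.  165.6]
20 11 far x median/max [163.4 174.6]
28 1 far x median/max [163.5 163.5]
t 8.1 tcp [586.  173.4  38.6] head -174.32 tilt -1.0 open 24.9 F [ 0.3 -0.6 -0.6]
ROW [ 7.560e-01  1.000e-03 -4.455e+00] 0.006
t 8.1 tcp [586.  173.4  38.6] head -174.32 tilt -1.0 open 24.9 F [ 0.3 -0.6 -0.6]
ROW [  5.611 -16.24   -4.46 ] 5.436
```

View pics/s4.png

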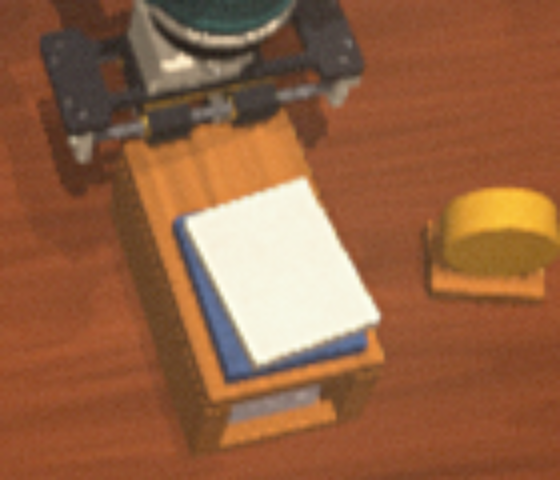

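The back opening (290,405 in the crop) shows the dock's grey end square behind the rail, with the far end at 163.5 to 165 mm, so it is home. Now the drive.

```bash
python3 -m pendant '[[0.6,0,-2,0],[1,0,-4,0],[2,0,-6.4,0],[3,-1.5,-6.4,0],[4,-3.5,-6.4,0],[5,-5.3,-6.4,1],[5.61,-7.2,-6.4,2],[5.61,-9.2,-6.4,3],[5.61,-11.2,-6.4,4],[5.61,-13,-6.4,5]]' 1;  python3 - <<'E'
from h import *
go(486.5,-244.5,100,158.5)
E
```

```text
time_s: 9.1
tool_pos: [0.4779, -0.1622, 0.1989]
ee_rot: [0.533, 3.094, -0.001]
wrist_force: [0.9, 0.4, -0.1]
opening: 0.0924
grasp_force: 0.0
t 9.1 tcp [ 477.9 -162.2  198.9] head 160.47 tilt -1.0 open 92.4 F [ 0.9  0.4 -0.1]
ROW [-1.417 -2.988  3.959] 0.393
```

```bash
python3 -m pendant '[[-0.7,-1.5,1,0.2],[-1.42,-2.99,2,0.39],[-1.42,-2.99,3.9,0.39],[-1.42,-2.99,3.96,0.39],[-1.42,-2.99,5,0.39],[-1.42,-2.99,6,0.39],[-1.42,-2.99,6.76,0.39],[-1.42,-2.99,6.76,0.39],[-1.42,-2.99,6.76,0.39]]' 1; python3 -m pendant '[[0,0,0,0],[0,0,0,0],[0,0,0,0],[0,0,0,0],[0,0,0,0],[0,0,0,0],[0,0,0,0],[0,0,0,0]]' -1;python3 -m pendant '[[0,0,-0.3,0],[0,0,-0.6,0],[0,0,-0.6,0]]'; python3 -c "
from h import *
go(*inst(SHORT,-85),45,180.75)
go(*inst(SHORT,-40),45,180.75)"
```

```text
time_s: 10.0
tool_pos: [0.4881, -0.2424, 0.0313]
ee_rot: [0.578, 3.086, -0.001]
wrist_force: [0.7, 0.6, -0.1]
opening: 0.0932
grasp_force: 0.0
time_s: 10.8
tool_pos: [0.4876, -0.2428, 0.0296]
ee_rot: [0.58, 3.087, -0.0]
wrist_force: [-1.4, -0.7, 5.7]
opening: 0.0635
grasp_force: 30.0
time_s: 11.1
tool_pos: [0.488, -0.2429, 0.0454]
ee_rot: [0.58, 3.086, -0.001]
wrist_force: [0.6, -0.3, -2.8]
opening: 0.0636
grasp_force: 30.0
t 11.1 tcp [ 488.  -242.9   45.4] head 158.72 tilt -1.0 open 63.6 F [ 0.6 -0.3 -2.8]
ROW [0.456 2.881 0.014] -4.406
t 11.1 tcp [ 488.  -242.9   45.4] head 158.72 tilt -1.0 open 63.6 F [ 0.6 -0.3 -2.8]
ROW [-1.213  3.556  0.016] -4.406
```

```bash
python3 -m pendant '[[0.46,1.5,0,-1.6],[0.46,2.88,0,-3.2],[0.46,2.88,0,-4.41],[0.46,2.88,0,-4.41],[0.46,2.88,0,-4.41]]'; python3 -m pendant '[[-1,0,0,0],[-1.8,0,0,0],[-1.8,0,0,0],[-1.8,0,0,0],[-1.8,0,0.4,0],[-1.8,0,0.6,0],[-1.8,0,0.62,0],[-1.8,0,0.62,0]]'; python3 - <<'E'
from h import *
go(*inst(SHORT,-40),30,180.75)
E
```

```text
time_s: 11.6
tool_pos: [0.5028, -0.1715, 0.0441]
ee_rot: [0.016, -3.141, -0.0]
wrist_force: [-0.5, 0.2, -2.5]
opening: 0.0638
grasp_force: 30.0
time_s: 12.4
tool_pos: [0.5475, -0.171, 0.0287]
ee_rot: [-0.02, 3.141, -0.0]
wrist_force: [-1.6, 0.6, 4.6]
opening: 0.0639
grasp_force: 30.0
t 12.4 tcp [ 547.5 -171.    28.7] head -179.28 tilt -1.0 open 63.9 F [-1.6  0.6  4.6]
ROW [-0.038 -0.003 -0.053] -0.005
```

```bash
python3 -m pendant '[[0,0,0,0],[0,0,0,0],[0,0,0,0],[0,0,-1,0],[0,0,-2,0],[0,0,-2.6,0],[1.7,0,-2.6,0],[3.2,0,-2.6,0],[3.2,0,-2.6,0],[3.2,0,-2.6,0]]' 1; python3 -m pendant '[[0,0,0,0],[0,0,0,0],[0,0,0,0],[0,0,0,0],[0,0,0,0],[0,0,0,0],[0,0,1,0],[0,0,2,0],[0,0,2.3,0],[0,0,2.3,0]]' -0.46;  python3 - <<'E'
from h import *
go(*inst(SHORT,-85),37,180.75)
im,d,P=cloud("scene"); cv2.imwrite("pics/s5.png",cv2.resize(im[170:310,110:290],None,fx=4,fy=4))
E
```

```text
time_s: 13.4
tool_pos: [0.4679, -0.172, 0.0939]
ee_rot: [-0.02, 3.14, -0.001]
wrist_force: [0.9, 0.0, -0.1]
opening: 0.0931
grasp_force: 0.0
time_s: 14.4
tool_pos: [0.4675, -0.1717, 0.0354]
ee_rot: [0.021, -3.14, -0.001]
wrist_force: [0.0, -0.1, 0.6]
opening: 0.0257
grasp_force: 0.0
t 14.4 tcp [ 467.5 -171.7   35.4] head -179.23 tilt -1.0 open 25.7 F [ 0.  -0.1  0.6]
ROW [-1.441 -0.016 -0.065] 0.004
```

View pics/s5.png

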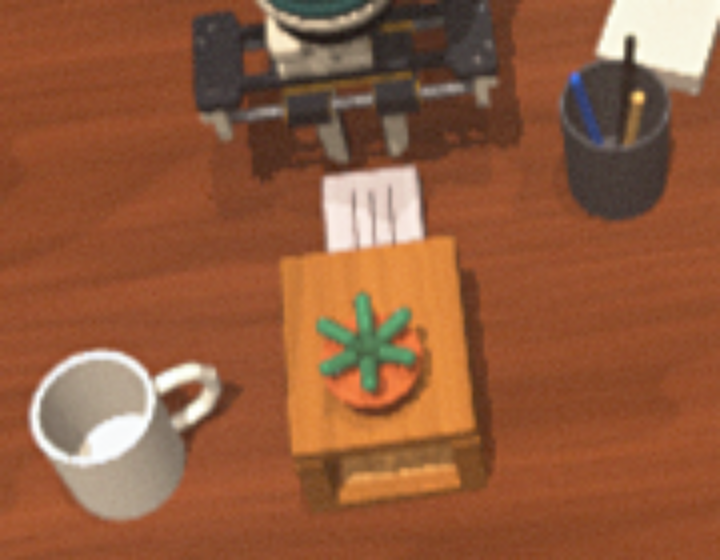

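The drive sits square in the mouth (crop (375,210)) with the fingers behind it. I push slowly up to contact, then shove in the same way.

```bash
python3 -m pendant '[[-0.3,0,-0.06,0],[-0.6,0,-0.06,0],[-0.9,0,-0.06,0],[-1.2,0,-0.06,0],[-1.44,0,-0.06,0],[-1.44,0,-0.06,0],[-1.44,0,-0.06,0]]' -0.46; python3 -c "
from h import *
go(*inst(SHORT,-20.5),37,180.75)"; python3 -m pendant '[[-0.7,0,0,0],[-2.6,0,0,0],[-2.6,0,0,0],[-2.6,0,0,0],[-2.6,0,0,0]]' -0.46;  python3 - <<'E'
from h import *
near(SHORT); far(SHORT,28)
go(*inst(SHORT,-40),150,180.75)
E
```

```text
time_s: 15.15
tool_pos: [0.504, -0.1713, 0.0375]
ee_rot: [0.021, -3.141, -0.0]
wrist_force: [0.7, 0.4, -0.3]
opening: 0.025
grasp_force: 0.0
t 15.15 tcp [ 504.  -171.3   37.5] head -179.22 tilt -1.0 open 25.0 F [ 0.7  0.4 -0.3]
ROW [-2.561 -0.013  0.018] 0.006
time_s: 15.65
tool_pos: [0.5681, -0.1705, 0.0375]
ee_rot: [0.021, -3.141, -0.0]
wrist_force: [-1.0, -0.6, 0.4]
opening: 0.0249
grasp_force: 0.0
tcp in stand [-20.4   0.3] 37.5
scene 262 [[-70.0, -15.0, 5.0], [111.0, 10.0, 30.0], [114.0, -17.0, 29.0], [116.0, -11.0, 25.0], [118.0, -2.0, 19.0], [119.0, -2.0, 15.0], [121.0, -3.0, 9.0], [124.0, 5.0, 13.0], [127.0, -6.0, 10.0], [130.0, 9.0, 13.0], [132.0, -6.0, 11.0], [145.0, 4.0, 5.0], [167.0, -17.0, 4.0]]
top 70 [[-93.0, -13.0, 3.0], [-88.0, -11.0, 4.0], [-84.0, 9.0, 3.0], [-79.0, 6.0, 4.0], [-71.0, -19.0, 5.0], [-63.0, -20.0, 5.0], [-60.0, -17.0, 6.0], [-57.0, -9.0, 3.0], [-53.0, 8.0, 3.0], [-48.0, -3.0, 10.0], [155.0, 8.0, 4.0], [161.0, 17.0, 4.0], [167.0, -7.0, 4.0], [172.0, 11.0, 6.0]]
-36 7 far x median/max [115.6 123.6]
-28 17 far x median/max [116.8 120.7]
-20 21 far x median/max [116.2 125.7]
-12 20 far x median/max [116.4 127.6]
-4 19 far x median/max [117.  131.4]
4 14 far x median/max [117.1 119.2]
12 19 far x median/max [117.  130.4]
20 16 far x median/max [116.9 120.8]
28 12 far x median/max [117.3 131.4]
t 15.8 tcp [ 568.3 -170.6   38.1] head -179.25 tilt -1.0 open 25.0 F [ 0.3 -0.1  0.3]
ROW [ 0.79  -0.007 -4.477] -0.0
```

```bash
python3 - <<'E'
from h import *
for S,zt in((DEEP,34),(SHORT,28)):
    a=np.radians(S[2]);A=np.array([[np.cos(a),np.sin(a)],[-np.sin(a),np.cos(a)]])
    Ps=np.array([cloud("scene")[2] for _ in range(8)]); P=np.nanmedian(Ps,0)
    q=(P[...,:2]*1000-np.array(S[:2]))@A.T; z=P[...,2]*1000
    L=165 if zt==34 else 120
    for z0,z1 in((zt-9,zt-5),(zt-12,zt-8),(15,19),(9,14),(zt-2,zt+3)):
        m=(z>z0)&(z<z1)&(q[...,0]>L-30)&(q[...,0]<L+14)&(np.abs(q[...,1])<30)
        X=q[m]
        print(zt,z0,z1,m.sum(),np.percentile(X[:,0],[2,50,98]).round(1),"slope",np.polyfit(X[:,1],X[:,0],1)[0].round(3))
E
```

```text
34 25 29 12 [163.6 164.2 164.6] slope -0.006
34 22 26 11 [163.6 164.1 164.3] slope -0.003
34 15 19 16 [163.9 164.3 172.3] slope 0.052
34 9 14 97 [164.2 170.9 176.4] slope 0.017
34 32 37 36 [160.8 162.6 164.4] slope -0.008
28 19 23 15 [118.  118.8 119.5] slope 0.015
28 16 20 15 [118.3 118.8 119.7] slope 0.015
28 15 19 18 [117.8 118.7 123.3] slope 0.022
28 9 14 117 [118.5 125.4 131.3] slope -0.004
28 26 31 95 [109.4 113.8 118.2] slope 0.001
```

Both far faces coincide with their rails to about 1 mm and are square. I back off, check the bystanders and hand in.

```bash
python3 -m pendant '[[0.8,0,0,0],[0.8,0,-2,0],[0.8,0,-4,0],[2,0,-5,0],[3,0,-5,0],[3,0,-5,0]]'; python3 - <<'E'
from h import *
T=np.load("sceneP.npy"); N=cloud("scene")[2]
for n,c in(("clock",(.688,.351)),("mug",(.673,-.334)),("note",(.399,.041)),("pot",(.508,-.005))):
    print(n,rect(T,c,.06,.015,.1),rect(N,c,.06,.015,.1))
bot.finish_job()
E
```

```text
time_s: 17.2
tool_pos: [0.4925, -0.1717, 0.1639]
ee_rot: [-0.02, 3.14, -0.001]
wrist_force: [0.4, -0.1, -0.5]
opening: 0.025
grasp_force: 0.0
clock [690.9 351.1  70.7  35.   80.7  69.4 595. ] [690.8 351.1  71.4  40.4  78.1  64.  679. ]
mug [ 674.5 -324.7   94.6   73.    85.9   61.1 1062. ] [ 674.7 -324.6   93.2   72.9   83.    61.3 1050. ]
note [397.9  41.1  79.9  76.  -23.3  26.1 584. ] [400.3  40.2  80.5  76.5 -23.3  26.1 588. ]
pot [508.   -5.2  72.5  70.1 -37.6  67.4 792. ] [508.7  -5.7  71.9  69.7 -35.6  66.9 789. ]
the job is handed in; nothing more can be done
```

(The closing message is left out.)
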